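# Hold the retaining bar against the bolt cabinet

## Robot

A 6-joint arm with a two-finger parallel gripper is mounted at the origin on the work surface. World frame = base frame: x ahead of the robot, y to its left, z up, the work surface at z = 0. Lengths are in m, angles in rad, forces in N, time in s.
With the tool pointing down it reaches from about 0.425 to 0.95 m from the base axis. Payload 3.5 kg.
Tool frame: the origin (TCP) lies at the very end of the fingers, on their centre line; the grasp point (between the pads) lies 19 mm behind it (ctrl.grip_point_offset is the distance from the TCP to the grasp point, in m); z points along the fingers, y is the line along which they close (so a half turn about z gives the same grasp; the last joint's range is limited). The gripper opens to 85 mm and grips with 20 to 120 N. Pads are 22 mm wide; open, the fingers measure 114 mm over their backs; the gripper's body (76 mm by 85 mm) begins 54 mm behind the grasp point. The pads swing forward as they close: fully open they stand 13 mm farther back than shut.
Start: joints at [0.989, 0.286, 1.577, -0, 1.279, -0.15], TCP at [0.282, 0.613, 0.231] pointing down, gripper open.
Joint ranges: [-2.77, 2.77], [-0.9, 2.22], [0.21, 2.48], [-1.53, 4.67], [0.24, 2.81], [-2.84, 2.84]. Speed limits (rad/s): [2.79, 2.79, 3.14, 3.14, 3.14, 3.14].

## Interface

Orientations are given as a unit quaternion [x, y, z, w].
In Python, from plant import telemetry, vision, ctrl gives the robot as it stands.
- The arm moves only by the tool arm_command, never from a script. Its argument "series" is one flat list of numbers, 7 for each row, row after row: the shift along the tool's x, y, z in cm, then the turn, a rotation vector about the tool's x, y, z in degrees, then the closure, from 0 (fully open) to 1 (shut). A call has 1 to 10 rows; each row is the pose to reach, as a shift and turn from the pose commanded when the call began, along the tool's axes at that moment; what a row does not reach only later rows make up. A row lasts 1/12 s, in which the tool goes at most 41.7 mm and 7.16 degrees, less where a joint would pass 70% of its speed; a pose out of reach is approached as far as the arm can. A call with a gripper value outside its range is refused whole. The fingers move at their own pace and stop on an object; "force" is the grip in N (left out, the last holds). Time passes only in rows, so rows that repeat a pose let the fingers close. It gives the time, the measured TCP pose, the force, the opening and the grip force at its end, in the units of the state.
- telemetry.get_state(): the state, without advancing time (a new reading comes with each control period).
- vision.read_camera(name): name is "scene" or "top" or "wrist"; returns a dict with "color" (384x512x3 uint8, blue, green, red), "K" (3x3 intrinsics, pixels), "rvec" (rotation vector, rad) and "tvec" (3), from world to camera coordinates, as OpenCV has them; the wrist camera has in their place "T_tool_cam" (4x4, takes a point from camera to tool coordinates, whose origin is the TCP and whose axes are the flange's). Camera axes: x right, y down, z forward; pixel columns grow to the right and rows downward; lengths in m; the calibration is good to about 2 mm. A picture is of the moment at which its call begins: read the wrist's pose just before it. There is no depth.
- ctrl.sign_off(): hands the job in; it is judged then, once.
The state is a dict: "time": time; "qpos": joint angles; "dq": joint speeds; "joint_efforts": joint torques, N m; "eef_pos": TCP position; "tcp_rot": TCP orientation; "contact_force": force on the tool from outside, world axes, zero at the start; "wrist_torque": the same for the moment, N m; "opening": opening from 0.0 (shut) to 1.0 (fully open); "finger_force": force on a finger pad.
Only numpy, scipy, OpenCV 4.12 (cv2) and the standard library are available. Lean on these libraries where they do the work, as an engineer would, in place of code of your own. Each camera call takes 0.05 s, during which the arm holds its last target. There are 200 camera calls.

## Task

Push the open drawer of the small steel bolt cabinet fully home until it clicks in, then take the beech bar by its grip block and, keeping it upright with its foot on or just off the plank, hold it squarely across the cabinet's front, centred, gently pressing both sprung buffers in to about half of their 14 mm travel (about 11 N in all), so that I can drive the screws. Finish while still holding the bar pressed like that with a steady force: do not let go, and do not disturb the other things on the plank.

Things in the scene. Friction and masses are not known exactly. Their poses are not given: they have to be found in the camera images.
- cabinet: Small grey painted steel bolt cabinet, fixed to the plank, 160 deep (own x) x 220 wide (own y) x 90 mm high, standing anywhere on the left with its front turned roughly to the right. Origin: centre of its underside; own +x points from its front to its back (the direction in which drawer and buffers are pushed), z up. Its front face lies at own x = -80 mm.
- drawer (a joint): How far the cabinet's one drawer stands open (m): 0 = fully home with its front plate lying on the cabinet's front, grows to 0.09 as it comes out. It starts 30 to 70 mm open. It slides with about 1 N of friction; a catch resists with about 7 N from 13 mm before home, and over the last 6 mm pulls it in to 0 and holds it there.
- drawer_front (a point): Centre of the outer face of the drawer's flat steel front plate (112 mm wide, 6 mm thick, from 12 to 86 mm above the plank), which has no handle; when home this face stands 6 mm proud of the cabinet's front face (own x = -86 mm). It moves with the drawer. Axes as the cabinet's: push along +x.
- buffer_a (a joint): How far buffer a is pushed in (m), 0 = free, 0.014 = bottomed. Spring: 0.8 N per mm (both buffers together 1.6 N per mm). Buffer a is the one on the cabinet's own +y side.
- buffer_b (a joint): The same for buffer b, on the cabinet's own -y side.
- buffer_a_face (a point): Centre of the outer face of buffer a: a flat black rubber head 30 x 30 mm, 32 mm above the plank, standing 24 mm proud of the cabinet's front while free, 80 mm to the +y side of the cabinet's middle plane. It slides straight in along the cabinet's +x. Axes as the cabinet's.
- buffer_b_face (a point): The same for buffer b, 80 mm to the -y side.
- bar: Loose beech bar standing on the plank, about 0.2 kg: 24 thick (own x) x 200 long (own y) x 50 mm high; a grip block on the middle of its top, 24 (own x) x 30 mm (own y), reaches from 50 to 95 mm above its foot. Dark screw slots 80 mm either side of the middle. Front and back alike. Origin: centre of its underside; z up. Goes with its length parallel to the cabinet's front, one long face on both buffers.
- charger: Bystander: white plastic charger box, 100 x 70 x 45 mm. Origin: centre of its underside.
- parts_bin: Bystander: black plastic flip-top parts bin, shut, 114 x 89 x 58 mm. Origin: centre of its underside.
- screwdriver: Bystander: red-handled screwdriver lying on the plank, along its own x.
- spanner: Bystander: chrome ring spanner, 164 mm long along its own x, 8 mm thick, lying flat.
- cup: Bystander: clear plastic cup, 70 mm wide at the mouth and 85 mm high, with three steel bolts in it. Origin: centre of its underside.
- offcut: Bystander: plain beech offcut without a grip, 55 (own x) x 120 (own y) x 30 mm high. Origin: centre of its underside.
Not all that is in view belongs to the job. What is shaped like the bar but white is not meant.

How it is judged:
By the outcome, as a careful person would: the job done as asked, in the order asked, and still so for the second after the job is handed in, while the arm keeps its last pose, push and grip.
It also fails if it takes over 58 s, if anything falls off the work surface, if the arm or the gripper's body presses on something with over 40 N, if the wrist force passes 120 N, or if a joint passes its speed limit or range.

## Working session

There is one attempt and no reset: what is moved stays moved. The work goes in short steps, Python scripts to look and compute and a tool call to move; the robot and the scene stay as the last step left them, time stands still between calls to the robot, and variables do not carry over. Pictures are saved under pics/ and viewed, at most 10 in all, crops included, and the job is handed in when it is done.

Besides the shell and the picture viewer there is one more tool, called after "Request:" as a command line: name --argument value ..., lists and objects as JSON in quotes. arm_command: Moves the arm, as the interface text tells. Its arguments: {"type":"object","properties":{"series":{"type":"array","items":{"type":"number"}},"force":{"type":"number"}},"required":["series"]}

```bash
ls; mkdir -p pics; python3 - <<'E'
from plant import telemetry, vision, ctrl
import cv2, numpy as np
s=telemetry.get_state(); print(s)
for n in ("top","scene"):
    c=vision.read_camera(n); cv2.imwrite(f"pics/{n}0.png",c["color"]); print(n,c["K"],c["rvec"],c["tvec"])
c=vision.read_camera("wrist");print(c["T_tool_cam"],c["K"])
E
```

```text
pics
{'time': 0.0, 'qpos': array([ 9.88993136e-01,  2.87181754e-01,  1.57817200e+00,  1.07147879e-05,
        1.27861754e+00, -1.49996652e-01]), 'dq': array([ 0.00179649, -0.00181134,  0.00186285,  0.00139251,  0.00105482,
        0.00020439]), 'joint_efforts': array([-1.15980779e-04, -4.05969644e+01, -2.92630613e+01, -1.65320612e-04,
        5.71869925e-03, -5.66569810e-06]), 'eef_pos': array([0.28209827, 0.61250023, 0.22993917]), 'tcp_rot': array([ 2.14231176e-01,  9.76782263e-01, -1.10875378e-03, -4.30315219e-04]), 'contact_force': array([-0.34191925,  0.3151199 ,  0.11723535]), 'wrist_torque': array([ 0.03257567, -0.04917151,  0.01681103]), 'finger_force': 0.0, 'opening': 0.9987550168057084}
top [[415.06279721   0.         257.09550526]
 [  0.         415.06279721 195.44166436]
 [  0.           0.           1.        ]] [ 2.12629432 -2.18956146  0.09208717] [-0.13134294  0.46267406  1.44430893]
scene [[346.81431911   0.         257.2620627 ]
 [  0.         346.81431911 193.84352329]
 [  0.           0.           1.        ]] [ 1.01842115  2.64441169 -0.80212019] [ 0.48066044 -0.12607561  1.24534338]
[[ 1.62623841e-05 -9.57324748e-01 -2.89014404e-01  7.36472812e-02]
 [ 9.99999723e-01 -1.99556345e-04  7.17274311e-04 -8.17338315e-04]
 [-7.44339108e-04 -2.89014336e-01  9.57324480e-01 -1.42494512e-01]
 [ 0.00000000e+00  0.00000000e+00  0.00000000e+00  1.00000000e+00]] [[321.71635989   0.         254.38944693]
 [  0.         321.71635989 189.95650999]
 [  0.           0.           1.        ]]
```

View pics/top0.png

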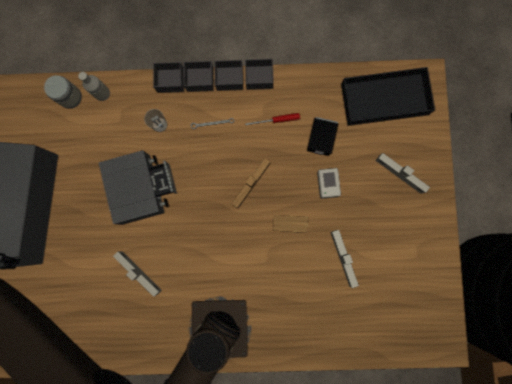

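View pics/scene0.png

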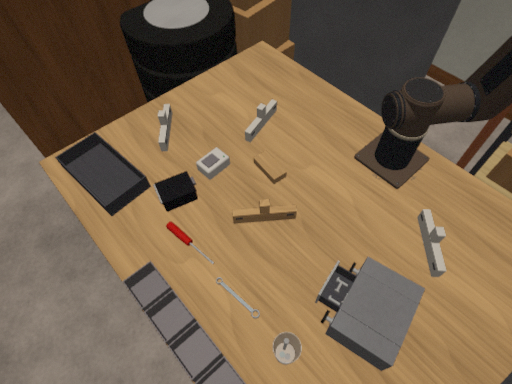

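Top view: grey cabinet at about (135,187) with its drawer open to the right (162,180) and buffers at (152,157) and (165,204). The beech bar is at (251,183), the offcut at (291,224), and the white bars are decoys. The scene view agrees.

```bash
cat > h.py <<'E'
from plant import telemetry, vision, ctrl
import cv2, numpy as np
from scipy.spatial.transform import Rotation as R
def cam(name):
    s=telemetry.get_state(); c=vision.read_camera(name); T=np.eye(4)
    if name=="wrist":
        W=np.eye(4); W[:3,:3]=R.from_quat(s["tcp_rot"]).as_matrix(); W[:3,3]=s["eef_pos"]
        T=W@c["T_tool_cam"]
    else:
        Rm=cv2.Rodrigues(c["rvec"])[0]; T[:3,:3]=Rm.T; T[:3,3]=-Rm.T@c["tvec"]
    return dict(img=c["color"],K=c["K"],T=T)
def cast(c,px,z):
    "pixels (N,2) -> world points on height z"
    px=np.atleast_2d(px).astype(float)
    d=np.c_[px,np.ones(len(px))]@np.linalg.inv(c["K"]).T@c["T"][:3,:3].T
    o=c["T"][:3,3]; return o+d*((z-o[2])/d[:,2:])
def proj(c,P):
    q=(np.atleast_2d(P)-c["T"][:3,3])@c["T"][:3,:3]; q=q@c["K"].T; return q[:,:2]/q[:,2:]
def go(p,down_yaw=None):
    "shift in cm and turn in deg, tool axes, to reach TCP p with tool down and tool x at world yaw (rad)"
    s=telemetry.get_state(); M=R.from_quat(s["tcp_rot"])
    sh=M.inv().apply(np.array(p)-s["eef_pos"])*100
    if down_yaw is None: return sh.round(2)
    c_,s_=np.cos(down_yaw),np.sin(down_yaw)
    G=R.from_matrix(np.array([[c_,s_,0],[s_,-c_,0],[0,0,-1]]))
    return sh.round(2),np.degrees((M.inv()*G).as_rotvec()).round(2)
E
python3 - <<'E'
from h import *
c=cam("top")
print("cab top corners",cast(c,[[100,162],[147,152],[163,212],[115,223]],.09).round(3).tolist())
print("bar ends",cast(c,[[267,161],[236,206],[251,183]],.05).round(3).tolist())
print("others offcut, cup, spanner,box",cast(c,[[291,224],[155,120],[212,123],[136,273]],.02).round(3).tolist())
w=cam("wrist");cv2.imwrite("pics/w0.png",w["img"])
M=R.from_quat(telemetry.get_state()["tcp_rot"]).as_matrix();print(M.round(3), "optical axis",w["T"].round(3))
E
```

```text
cab top corners [[0.583, 0.389, 0.09], [0.613, 0.227, 0.09], [0.405, 0.173, 0.09], [0.373, 0.336, 0.09]]
bar ends [[0.576, -0.183, 0.05], [0.421, -0.071, 0.05], [0.5, -0.125, 0.05]]
others offcut, cup, spanner,box [[0.355, -0.261, 0.02], [0.745, 0.218, 0.02], [0.727, 0.011, 0.02], [0.199, 0.286, 0.02]]
[[-0.908  0.419 -0.001]
 [ 0.419  0.908 -0.001]
 [ 0.    -0.001 -1.   ]] optical axis [[ 0.419  0.87   0.262  0.215]
 [ 0.908 -0.4   -0.121  0.643]
 [-0.001  0.289 -0.957  0.373]
 [ 0.     0.     0.     1.   ]]
```

```bash
python3 -c "
from h import *
print(go([.5,.14,.33],np.radians(101)))"
```

```text
(array([-39.56, -33.84,  -9.9 ]), array([-6.000e-02,  2.000e-02,  5.426e+01]))
```

Request:
arm_command --series '[-4, -3.4, -1, 0, 0, 5.4, 1, -8, -6.8, -2, 0, 0, 10.8, 1, -12, -10.2, -3, 0, 0, 16.2, 1, -16, -13.6, -4, 0, 0, 21.6, 1, -20, -17, -5, 0, 0, 27, 1, -24, -20.4, -6, 0, 0, 32.4, 1, -28, -23.8, -7, 0, 0, 38, 1, -32, -27.2, -8, 0, 0, 44, 1, -36, -30.6, -9, 0, 0, 49.5, 1, -39.5, -33.8, -10, 0, 0, 54.3, 1]' --force 40

```text
time: 1.08
eef_pos: [0.4546, 0.2397, 0.31]
tcp_rot: [0.638, 0.77, 0.0, 0.0]
contact_force: [1.1, 0.6, 0.2]
opening: 0.0
finger_force: 0.0
```

Request:
arm_command --series '[0, 0, 0, 0, 0, 0, 1, 0, 0, 0, 0, 0, 0, 1, 0, 0, 0, 0, 0, 0, 1, 0, 0, 0, 0, 0, 0, 1]'

```text
time: 1.42
eef_pos: [0.4536, 0.2425, 0.309]
tcp_rot: [0.636, 0.772, -0.0, -0.0]
contact_force: [-0.6, 0.4, 0.9]
opening: 0.001
finger_force: 0.0
```

```bash
python3 -c "
from h import *
s=telemetry.get_state();print(s['time'],s['eef_pos'],s['tcp_rot'],s['dq'].round(3))
import pickle
w=cam('wrist');pickle.dump(w,open('w1.pkl','wb'));cv2.imwrite('pics/w1.png',cv2.resize(w['img'],(768,576)))"
```

```text
1.4167 [0.45361123 0.24250088 0.30898038] [ 6.35660141e-01  7.71968826e-01 -3.38507953e-04 -4.49879693e-04] [ 0.016  0.003 -0.    -0.003  0.001 -0.001]
```

View pics/w1.png

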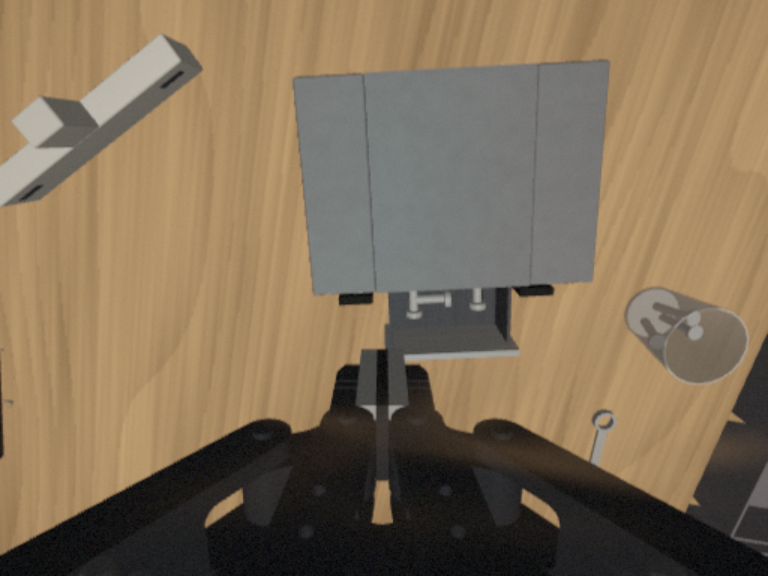

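The wrist view (scaled 1.5x) shows the cabinet top with corners at about (296,78), (608,61), (593,281) and (314,293). The drawer plate's outer top edge runs from (386,356) to (518,349), with the black buffers at (355,298) and (533,290). The cup is at (690,340).

```bash
python3 - <<'E'
from h import *; import pickle
w=pickle.load(open('w1.pkl','rb')); im=w['img']
hsv=cv2.cvtColor(im,cv2.COLOR_BGR2HSV)
print([hsv[y,x].tolist() for x,y in((220,100),(300,100),(380,100),(300,225),(300,205),(235,198))])
m=((hsv[...,1]<70)&(hsv[...,2]>70)&(hsv[...,2]<150)).astype(np.uint8)
m[:, :185]=0; m[:,415:]=0
m=cv2.morphologyEx(m,cv2.MORPH_CLOSE,np.ones((5,5))); m=cv2.morphologyEx(m,cv2.MORPH_OPEN,np.ones((15,15)))
cs=cv2.findContours(m,0,cv2.CHAIN_APPROX_NONE)[0]; C=max(cs,key=cv2.contourArea)
P=cv2.minAreaRect(cast(w,C[:,0],.09)[:,:2].astype(np.float32)*1000); print("top rect mm",P)
q=cv2.approxPolyDP(C,8,True)[:,0]; print(q.tolist(), cast(w,q,.09).round(4).tolist())
pl=np.array([[386,356],[518,349]])/1.5
print("plate edge",cast(w,pl,.086).round(4).tolist())
E
```

```text
[[66, 10, 125], [80, 6, 124], [30, 4, 117], [40, 10, 78], [105, 14, 72], [34, 73, 28]]
top rect mm ((501.8126525878906, 265.7294921875), (218.60691833496094, 215.31021118164062), 13.940860748291016)
[[404, 41], [197, 51], [209, 195], [258, 194], [259, 236], [331, 234], [330, 191], [394, 187]] [[0.5804, 0.394, 0.09], [0.3725, 0.3437, 0.09], [0.4086, 0.1908, 0.09], [0.4651, 0.2032, 0.09], [0.4768, 0.1504, 0.09], [0.5627, 0.17, 0.09], [0.5473, 0.223, 0.09], [0.6195, 0.2421, 0.09]]
plate edge [[0.4755, 0.1465, 0.086], [0.581, 0.1735, 0.086]]
```

```bash
cat >> h.py <<'E'
YAW=np.radians(103.7); CX=np.array([np.cos(YAW),np.sin(YAW),0]); CY=np.array([-np.sin(YAW),np.cos(YAW),0])
CC=np.array([.4953,.2926,0])
def cab(x,y,z): return CC+x*CX+y*CY+[0,0,z]
E
python3 -c "
from h import *
print(cab(-.2,0,.05)); print(go(cab(-.2,0,.3),YAW),go(cab(-.2,0,.05),YAW))"
```

```text
[0.54266763 0.09829018 0.05      ]
(array([-15.89,   5.97,   0.89]), array([-0.06, -0.01, -2.6 ])) (array([-15.9 ,   6.  ,  25.89]), array([-0.06, -0.01, -2.6 ]))
```

Request:
arm_command --series '[-4, 1.5, 0, 0, 0, -1, 1, -8, 3, 0, 0, 0, -2.6, 1, -12, 4.5, 2, 0, 0, -2.6, 1, -15.9, 6, 5, 0, 0, -2.6, 1, -15.9, 6, 9, 0, 0, -2.6, 1, -15.9, 6, 13, 0, 0, -2.6, 1, -15.9, 6, 17, 0, 0, -2.6, 1, -15.9, 6, 21, 0, 0, -2.6, 1, -15.9, 6, 24, 0, 0, -2.6, 1, -15.9, 6, 25.9, 0, 0, -2.6, 1]'

```text
time: 2.3
eef_pos: [0.5395, 0.0985, 0.045]
tcp_rot: [0.618, 0.786, -0.003, -0.003]
contact_force: [-0.4, -0.0, -0.2]
opening: -0.004
finger_force: 0.0
```

Request:
arm_command --series '[0, 0, 0, 0, 0, 0, 1, 0, 0, 0, 0, 0, 0, 1, 0, 0, 0, 0, 0, 0, 1, 0, 0, 0, 0, 0, 0, 1]'

```text
time: 2.63
eef_pos: [0.5454, 0.0975, 0.0531]
tcp_rot: [0.618, 0.786, 0.001, 0.002]
contact_force: [-0.7, -0.1, 0.3]
opening: -0.002
finger_force: 0.0
```

```bash
python3 -c "
from h import *
print(telemetry.get_state()['contact_force'],go(cab(-.2,0,.05),YAW),go(cab(-.099,0,.05),YAW))"
```

```text
[-0.70922368 -0.12089081  0.28788392] (array([ 0.14, -0.25,  0.31]), array([ 0.27,  0.07, -0.08])) (array([10.24, -0.26,  0.3 ]), array([ 0.27,  0.07, -0.08]))
```

Request:
arm_command --series '[2.5, -0.2, 0.3, 0, 0, 0, 1, 4, -0.2, 0.3, 0, 0, 0, 1, 5, -0.2, 0.3, 0, 0, 0, 1, 5.6, -0.2, 0.3, 0, 0, 0, 1, 6.2, -0.2, 0.3, 0, 0, 0, 1, 6.8, -0.2, 0.3, 0, 0, 0, 1, 7.3, -0.2, 0.3, 0, 0, 0, 1, 7.7, -0.2, 0.3, 0, 0, 0, 1, 7.7, -0.2, 0.3, 0, 0, 0, 1]'

```text
time: 3.38
eef_pos: [0.5232, 0.1719, 0.0475]
tcp_rot: [0.619, 0.786, 0.0, -0.0]
contact_force: [0.3, -0.3, 0.2]
opening: 0.002
finger_force: 0.0
```

Request:
arm_command --series '[0.5, 0, 0, 0, 0, 0, 1, 0.9, 0, 0, 0, 0, 0, 1, 1.2, 0, 0, 0, 0, 0, 1, 1.5, 0, 0, 0, 0, 0, 1, 1.8, 0, 0, 0, 0, 0, 1, 2.1, 0, 0, 0, 0, 0, 1, 2.1, 0, 0, 0, 0, 0, 1]'

```text
time: 3.97
eef_pos: [0.5185, 0.191, 0.0474]
tcp_rot: [0.618, 0.786, -0.001, 0.0]
contact_force: [1.4, -4.8, 1.2]
opening: 0.0
finger_force: 2.4
```

```bash
python3 -c "
from h import *
s=telemetry.get_state();print(s['contact_force']@CX,(s['eef_pos']-CC)@CX,(s['eef_pos']-CC)@CY,s['contact_force'])"
```

```text
-4.996741535021977 -0.10424722146721363 0.0015527838706478562 [ 1.43411761 -4.79346611  1.23490671]
```

Request:
arm_command --series '[0.2, 0, 0, 0, 0, 0, 1, 0.4, 0, 0, 0, 0, 0, 1, 0.6, 0, 0, 0, 0, 0, 1, 0.6, 0, 0, 0, 0, 0, 1]'

```text
time: 4.3
eef_pos: [0.5169, 0.1982, 0.0474]
tcp_rot: [0.619, 0.786, 0.0, -0.0]
contact_force: [-0.4, 0.7, 0.1]
opening: 0.002
finger_force: 0.1
```

Request:
arm_command --series '[0.15, 0, 0, 0, 0, 0, 1, 0.3, 0, 0, 0, 0, 0, 1, 0.3, 0, 0, 0, 0, 0, 1]'

```text
time: 4.55
eef_pos: [0.5169, 0.1982, 0.0475]
tcp_rot: [0.618, 0.786, -0.002, 0.002]
contact_force: [1.9, -10.8, 0.5]
opening: -0.002
finger_force: 5.3
```

```bash
python3 -c "
from h import *
s=telemetry.get_state();print(s['contact_force']@CX,(s['eef_pos']-CC)@CX,(s['eef_pos']-CC)@CY,s['contact_force'])"
```

```text
-10.972578483635163 -0.09679288795938416 0.0013810305063975757 [  1.89815545 -10.83117945   0.45202289]
```

Drawer pushed through the catch, and the face then took 11 N without moving, so it is home. I'll retreat and look at the bar.

Request:
arm_command --series '[-3, 0, 0, 0, 0, 0, 1, -6, 0, -1, 0, 0, 0, 1, -9, 0, -4, 0, 0, 0, 1, -11, 0, -8, 0, 0, 0, 1, -11, 0, -12, 0, 0, 0, 1, -11, 0, -16, 0, 0, 0, 1, -11, 0, -20, 0, 0, 0, 1, -11, 0, -24, 0, 0, 0, 1, -11, 0, -26, 0, 0, 0, 1, -11, 0, -26, 0, 0, 0, 1]'

```text
time: 5.38
eef_pos: [0.5448, 0.0942, 0.3154]
tcp_rot: [0.619, 0.786, 0.004, 0.005]
contact_force: [0.8, -0.9, 0.5]
opening: -0.001
finger_force: 0.0
```

```bash
python3 -c "
from h import *
print(go([.5,-.125,.31],np.radians(54)))"
```

```text
(array([-20.25,  -9.51,   0.46]), array([ 0.75, -0.21, 49.58]))
```

Request:
arm_command --series '[-3, -1.4, 0, 0, 0, 6, 1, -6, -2.8, 0, 0, 0, 12, 1, -9, -4.2, 0, 0, 0, 18, 1, -12, -5.6, 0, 0, 0, 24, 1, -15, -7, 0, 0, 0, 30, 1, -18, -8.5, 0, 0, 0, 37, 1, -20.2, -9.5, 0, 0, 0, 44, 1, -20.2, -9.5, 0, 0, 0, 49.6, 1, -20.2, -9.5, 0, 0, 0, 49.6, 1, -20.2, -9.5, 0, 0, 0, 49.6, 1]'

```text
time: 6.22
eef_pos: [0.497, -0.1247, 0.3065]
tcp_rot: [0.891, 0.455, -0.0, -0.001]
contact_force: [0.1, -0.6, -0.3]
opening: -0.002
finger_force: 0.0
```

Request:
arm_command --series '[0, 0, 0, 0, 0, 0, 1, 0, 0, 0, 0, 0, 0, 1, 0, 0, 0, 0, 0, 0, 1, 0, 0, 0, 0, 0, 0, 1]'

```text
time: 6.55
eef_pos: [0.4974, -0.1244, 0.3075]
tcp_rot: [0.891, 0.454, 0.0, -0.0]
contact_force: [-0.1, 0.1, -0.2]
opening: -0.003
finger_force: 0.0
```

```bash
python3 -c "
from h import *
import pickle
w=cam('wrist');pickle.dump(w,open('w2.pkl','wb'));cv2.imwrite('pics/w2.png',cv2.resize(w['img'],(768,576)))
c=cam('top');pickle.dump(c,open('t2.pkl','wb'))"
```

```text
(no output)
```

View pics/w2.png

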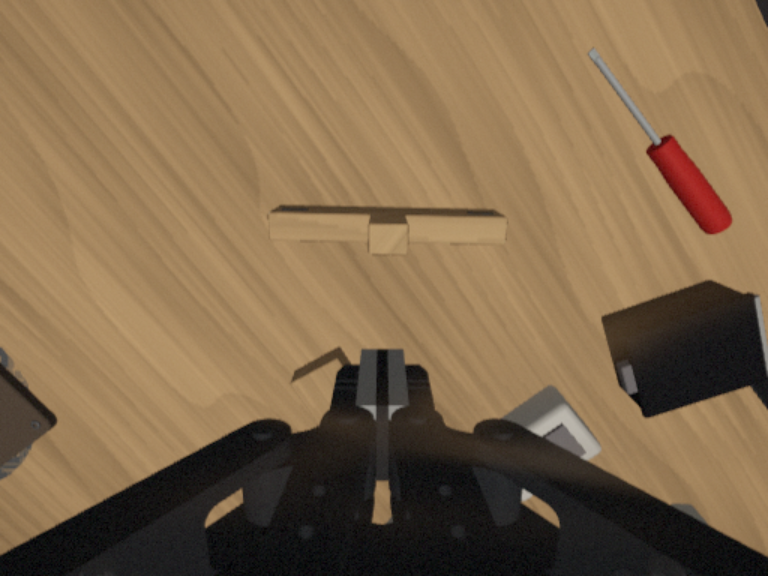

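The wrist view (scaled 1.5x) shows the bar lying nearly along the image rows. Its top corners are (271,211), (505,217), (505,244) and (270,238), and the block top is (370,222) to (407,254). The offcut is hidden behind the gripper at (320,365).

```bash
python3 - <<'E'
from h import *; import pickle
w=pickle.load(open('w2.pkl','rb'))
b=cast(w,np.array([[271,211],[505,217],[505,244],[270,238]])/1.5,.05)[:,:2]
k=cast(w,np.array([[370,222],[408,222],[407,254],[369,252]])/1.5,.095)[:,:2]
print("bar c",b.mean(0),"sides",np.linalg.norm(np.roll(b,-1,0)-b,axis=1)); d=b[1]+b[2]-b[0]-b[3]; yaw=np.degrees(np.arctan2(d[1],d[0]));print("yaw",yaw)
print("block c",k.mean(0),np.linalg.norm(np.roll(k,-1,0)-k,axis=1))
p=(k.mean(0)+b.mean(0))/2
print(p,go([*p,.12],np.radians(yaw+90)),go([*p,.056],np.radians(yaw+90)))
E
```

```text
bar c [ 0.50319639 -0.12560859] sides [0.1940523  0.02289252 0.19807411 0.02278715]
yaw -37.41110790580147
block c [ 0.50327622 -0.1252204 ] [0.02808972 0.02423692 0.0286693  0.02271002]
[ 0.5032363 -0.1254145] (array([ 0.29,  0.52, 18.76]), array([ 0.  , -0.  ,  1.44])) (array([ 0.29,  0.52, 25.16]), array([ 0.  , -0.  ,  1.44]))
```

Request:
arm_command --series '[0.3, 0.5, 3, 0, 0, 1.4, 0, 0.3, 0.5, 6, 0, 0, 1.4, 0, 0.3, 0.5, 9, 0, 0, 1.4, 0, 0.3, 0.5, 12, 0, 0, 1.4, 0, 0.3, 0.5, 15, 0, 0, 1.4, 0, 0.3, 0.5, 17, 0, 0, 1.4, 0, 0.3, 0.5, 18, 0, 0, 1.4, 0, 0.3, 0.5, 18, 0, 0, 1.4, 0, 0.3, 0.5, 18, 0, 0, 1.4, 0, 0.3, 0.5, 18, 0, 0, 1.4, 0]'

```text
time: 7.48
eef_pos: [0.5044, -0.1262, 0.1295]
tcp_rot: [0.897, 0.443, 0.001, 0.001]
contact_force: [0.8, 0.2, -0.4]
opening: 0.998
finger_force: 0.0
```

```bash
python3 - <<'E'
from h import *
print(go([.5032,-.1254,.057],np.radians(52.6)))
E
```

```text
(array([-0.01, -0.16,  7.25]), array([ 0.2 , -0.04, -0.03]))
```

Request:
arm_command --series '[0, -0.1, 2, 0, 0, 0, 0, 0, -0.1, 4, 0, 0, 0, 0, 0, -0.1, 5.5, 0, 0, 0, 0, 0, -0.1, 6.5, 0, 0, 0, 0, 0, -0.1, 7.2, 0, 0, 0, 0, 0, -0.1, 7.2, 0, 0, 0, 0, 0, -0.1, 7.2, 0, 0, 0, 0, 0, -0.1, 7.2, 0, 0, 0, 0]'

```text
time: 8.15
eef_pos: [0.5033, -0.1255, 0.0569]
tcp_rot: [0.897, 0.443, 0.001, 0.001]
contact_force: [0.3, 0.3, -0.0]
opening: 1.007
finger_force: 0.0
```

Request:
arm_command --series '[0, 0, 0, 0, 0, 0, 0.4, 0, 0, 0, 0, 0, 0, 0.7, 0, 0, 0, 0, 0, 0, 1, 0, 0, 0, 0, 0, 0, 1, 0, 0, 0, 0, 0, 0, 1, 0, 0, 0, 0, 0, 0, 1, 0, 0, 0, 0, 0, 0, 1, 0, 0, 0, 0, 0, 0, 1]' --force 100

```text
time: 8.82
eef_pos: [0.5027, -0.1252, 0.056]
tcp_rot: [0.897, 0.443, 0.0, 0.0]
contact_force: [0.0, -0.1, 2.1]
opening: 0.34
finger_force: 99.2
```

```bash
python3 - <<'E'
from h import *
s=telemetry.get_state(); print(s['eef_pos'],s['opening']*85,s['finger_force'],s['contact_force'],go([.5032,-.1254,.057],np.radians(52.6)))
E
```

```text
[ 0.50269052 -0.12520583  0.05600415] 28.909429574878445 99.2315948009491 [ 0.04460856 -0.06568818  2.10070322] (array([ 0.02,  0.05, -0.1 ]), array([ 0.06, -0.01, -0.04]))
```

```bash
python3 - <<'E'
from h import *
print(go(cab(-.15,0,.066),YAW))
E
```

```text
(array([ 23.31, -14.31,  -1.01]), array([ 6.000e-02,  1.000e-02, -5.114e+01]))
```

Request:
arm_command --series '[0, 0, -0.3, 0, 0, 0, 1, 0, 0, -0.6, 0, 0, 0, 1, 0, 0, -1, 0, 0, 0, 1, 0, 0, -1, 0, 0, 0, 1, 0, 0, -1, 0, 0, 0, 1]'

```text
time: 9.23
eef_pos: [0.5021, -0.1249, 0.0655]
tcp_rot: [0.897, 0.443, -0.0, -0.0]
contact_force: [-0.8, -0.5, -2.5]
opening: 0.336
finger_force: 98.7
```

Request:
arm_command --series '[0.6, -0.4, 0, 0, 0, -1.5, 1, 1.6, -1, 0, 0, 0, -4, 1, 3, -1.8, 0, 0, 0, -7, 1, 4.5, -2.8, 0, 0, 0, -10, 1, 6, -3.7, 0, 0, 0, -13, 1, 7.5, -4.6, 0, 0, 0, -16, 1, 9, -5.5, 0, 0, 0, -19, 1, 10.5, -6.4, 0, 0, 0, -22, 1, 11.5, -7, 0, 0, 0, -25, 1, 12, -7.4, 0, 0, 0, -27, 1]'

```text
time: 10.07
eef_pos: [0.516, 0.0176, 0.0653]
tcp_rot: [0.767, 0.642, -0.0, -0.0]
contact_force: [0.5, 0.4, -2.9]
opening: 0.337
finger_force: 98.7
```

```bash
python3 - <<'E'
from h import *
print(go(cab(-.15,0,.066),YAW))
E
```

```text
(array([12.98, -0.81, -0.07]), array([ -0.04,  -0.04, -23.79]))
```

Request:
arm_command --series '[1.3, -0.1, 0, 0, 0, -3, 1, 2.8, -0.2, 0, 0, 0, -6, 1, 4.4, -0.3, 0, 0, 0, -9, 1, 6, -0.4, 0, 0, 0, -12, 1, 7.6, -0.5, 0, 0, 0, -15, 1, 9.2, -0.6, 0, 0, 0, -18, 1, 10.7, -0.7, 0, 0, 0, -21, 1, 12, -0.8, 0, 0, 0, -23.8, 1, 12.6, -0.8, 0, 0, 0, -23.8, 1, 12.6, -0.8, 0, 0, 0, -23.8, 1]'

```text
time: 10.9
eef_pos: [0.5313, 0.1418, 0.0654]
tcp_rot: [0.619, 0.785, -0.0, -0.0]
contact_force: [0.3, -0.3, -2.2]
opening: 0.341
finger_force: 98.7
```

Request:
arm_command --series '[0, 0, 0, 0, 0, 0, 1, 0, 0, 0, 0, 0, 0, 1, 0, 0, 0, 0, 0, 0, 1]'

```text
time: 11.15
eef_pos: [0.5313, 0.1399, 0.0654]
tcp_rot: [0.62, 0.784, -0.0, -0.0]
contact_force: [0.7, -0.8, -2.4]
opening: 0.332
finger_force: 98.7
```

```bash
python3 - <<'E'
from h import *
print(go(cab(-.15,0,.057),YAW), telemetry.get_state()['contact_force'])
for n in('wrist','scene'):
    w=cam(n); I=w['img']; I=I[170:384,280:470] if n=='scene' else I
    cv2.imwrite(f'pics/{n}3.png',cv2.resize(I,None,fx=2.8 if n=='scene' else 1.5,fy=2.8 if n=='scene' else 1.5,interpolation=cv2.INTER_CUBIC))
E
```

```text
(array([0.68, 0.11, 0.84]), array([-0.02,  0.01, -0.4 ])) [ 0.66346931 -0.82482859 -2.4317792 ]
```

View pics/scene3.png

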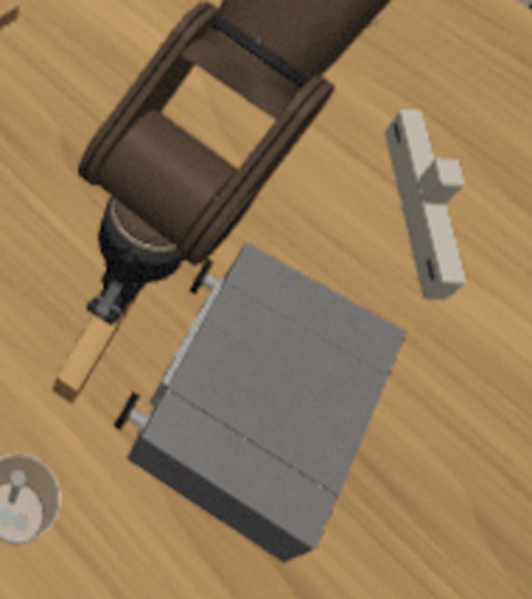

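View pics/wrist3.png

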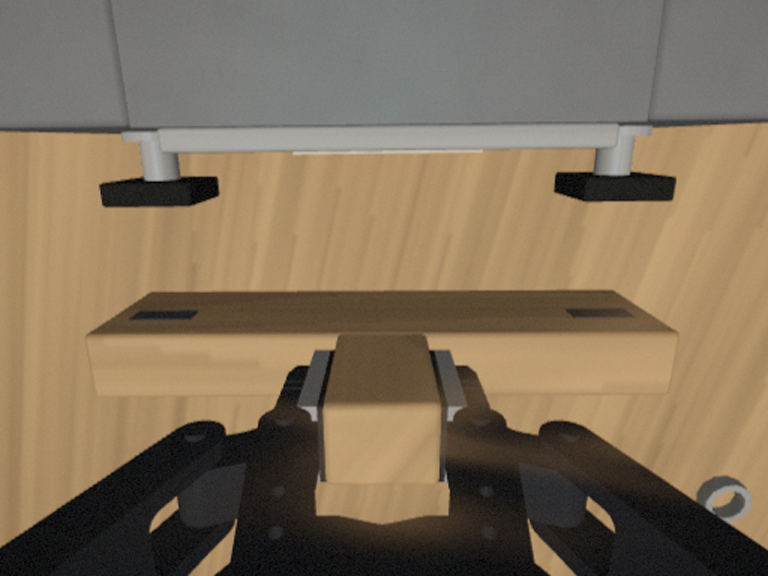

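The scene crop shows the drawer flush and the bar upright, parallel in front of the buffers. The wrist view (scaled 1.5x) has the plate edge from (158,150) to (618,146), the bar's top edge from (90,333) to (677,331), and buffer heads at (160,190) and (615,187). The bar is nearly square and centred, so I'll quantify the remaining error.

```bash
python3 - <<'E'
from h import *
w=cam('wrist'); s=telemetry.get_state()
g=cv2.cvtColor(w['img'],cv2.COLOR_BGR2GRAY); m=(g<45).astype(np.uint8); m[150:]=0; m[:105]=0
n,_,st,ce=cv2.connectedComponentsWithStats(m); print([(a.tolist(),c.round(1).tolist()) for a,c in zip(st[1:],ce[1:]) if a[4]>300])
def own(px,z):
    p=cast(w,np.array(px)/1.5,z)-CC; return np.c_[p@CX,p@CY].round(4).tolist()
print("plate",own([[158,150],[618,146]],.086)); print("cab edge",own([[0,131],[768,123]],.09))
print("bar top",own([[90,333],[677,331]],.059)); print("bar slots-ish, front bottom",own([[150,292],[613,290]],.009))
print("buf head top outer corners",own([[102,187],[673,180]],.047))
print("tcp",(s['eef_pos']-CC)@CX,(s['eef_pos']-CC)@CY)
E
```

```text
[([370, 115, 80, 19, 1307], [408.8, 124.2]), ([67, 118, 78, 20, 1268], [105.8, 127.6])]
plate [[-0.0859, 0.0555], [-0.0857, -0.0564]]
cab edge [[-0.0813, 0.0899], [-0.0808, -0.0886]]
bar top [[-0.1447, 0.0984], [-0.1454, -0.0967]]
bar slots-ish, front bottom [[-0.1463, 0.1016], [-0.1468, -0.0986]]
buf head top outer corners [[-0.0981, 0.0929], [-0.0972, -0.0942]]
tcp -0.15672392846496586 0.0010287508963652621
```

Request:
arm_command --series '[0.2, 0.15, 0.3, 0, 0, -0.3, 1, 0.8, 0.15, 0.6, 0, 0, -0.3, 1, 1.5, 0.15, 0.8, 0, 0, -0.3, 1, 2.3, 0.15, 0.8, 0, 0, -0.3, 1, 3, 0.15, 0.8, 0, 0, -0.3, 1, 3.5, 0.15, 0.8, 0, 0, -0.3, 1, 3.8, 0.15, 0.8, 0, 0, -0.3, 1, 3.8, 0.15, 0.8, 0, 0, -0.3, 1, 3.8, 0.15, 0.8, 0, 0, -0.3, 1]'

```text
time: 12.05
eef_pos: [0.5241, 0.1782, 0.0577]
tcp_rot: [0.618, 0.786, 0.0, 0.0]
contact_force: [1.1, -0.1, -2.7]
opening: 0.339
finger_force: 98.8
```

```bash
cat > st.py <<'E'
from h import *
s=telemetry.get_state();e=s['eef_pos']-CC
print(s['time'],'own',(e@CX).round(4),(e@CY).round(4),e[2].round(4),'F',(s['contact_force']@CX).round(2),(s['contact_force']@CY).round(2),s['contact_force'][2].round(2),'tau',s['wrist_torque'].round(2),go(cab(-.1087,-.0006,.0575),YAW-np.radians(.1)))
E
python3 st.py
```

```text
12.05 own -0.118 -0.0009 0.0577 F -0.41 -1.07 -2.74 tau [ 0.01  0.04 -0.01] (array([ 0.93, -0.03,  0.02]), array([0.01, 0.01, 0.1 ]))
```

Request:
arm_command --series '[0.15, 0, 0, 0, 0, 0, 1, 0.3, 0, 0, 0, 0, 0, 1, 0.45, 0, 0, 0, 0, 0, 1, 0.6, 0, 0, 0, 0, 0, 1, 0.75, 0, 0, 0, 0, 0, 1, 0.9, 0, 0, 0, 0, 0, 1, 0.9, 0, 0, 0, 0, 0, 1, 0.9, 0, 0, 0, 0, 0, 1, 0.9, 0, 0, 0, 0, 0, 1, 0.9, 0, 0, 0, 0, 0, 1]'

```text
time: 12.88
eef_pos: [0.5225, 0.185, 0.0577]
tcp_rot: [0.618, 0.787, -0.001, 0.001]
contact_force: [0.9, -6.9, -1.3]
opening: 0.336
finger_force: 98.8
```

```bash
python3 st.py
```

```text
12.8833 own -0.111 -0.0009 0.0577 F -6.96 0.78 -1.28 tau [-1.35 -0.25 -0.05] (array([ 0.23, -0.03,  0.02]), array([-0.01,  0.21,  0.12]))
```

Request:
arm_command --series '[0.1, 0, 0, 0, 0, 0, 1, 0.2, 0, 0, 0, 0, 0, 1, 0.3, 0, 0, 0, 0, 0, 1, 0.3, 0, 0, 0, 0, 0, 1, 0.3, 0, 0, 0, 0, 0, 1, 0.3, 0, 0, 0, 0, 0, 1]'

```text
time: 13.38
eef_pos: [0.522, 0.1869, 0.0577]
tcp_rot: [0.617, 0.787, -0.002, 0.002]
contact_force: [1.3, -10.2, -1.3]
opening: 0.338
finger_force: 98.9
```

```bash
python3 st.py; python3 - <<'E'
from h import *
import time
F=[]
for i in range(6):
    w=cam('wrist'); F.append(telemetry.get_state()['contact_force']@CX)
print(np.round(F,2),np.mean(F))
I=w['img']; cv2.imwrite('pics/w4.png',cv2.resize(I,(768,576)))
E
```

```text
13.3833 own -0.109 -0.0009 0.0577 F -10.21 1.17 -1.3 tau [-1.89 -0.36 -0.04] (array([ 0.03, -0.03,  0.02]), array([-0.02,  0.33,  0.15]))
[-10.3  -10.67 -10.94 -11.44 -11.16 -10.61] -10.854681733607862
```

View pics/w4.png

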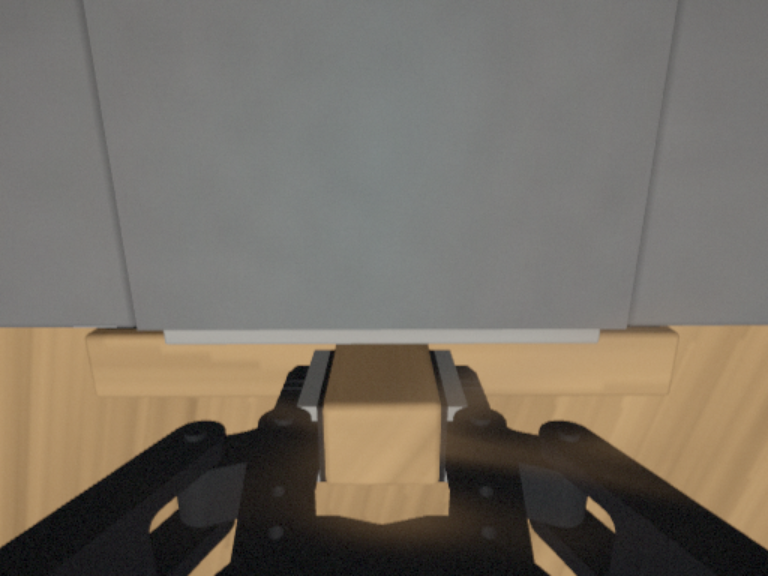

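The view shows the bar held square and centred: bar 88–677 and plate 165–599, both with midpoints near 382. It hasn't slipped in the grip, and the force averages about 10.9 N. I'll hold for a moment, check that it's steady, then hand in.

Request:
arm_command --series '[0, 0, 0, 0, 0, 0, 1, 0, 0, 0, 0, 0, 0, 1, 0, 0, 0, 0, 0, 0, 1, 0, 0, 0, 0, 0, 0, 1, 0, 0, 0, 0, 0, 0, 1, 0, 0, 0, 0, 0, 0, 1, 0, 0, 0, 0, 0, 0, 1, 0, 0, 0, 0, 0, 0, 1]'

```text
time: 14.35
eef_pos: [0.522, 0.1869, 0.0578]
tcp_rot: [0.617, 0.787, -0.002, 0.002]
contact_force: [0.4, -10.4, -1.8]
opening: 0.341
finger_force: 98.9
```

```bash
python3 st.py; python3 -c "
from h import *
F=[]
for i in range(8): cam('top'); F.append(telemetry.get_state()['contact_force']@CX)
print(np.mean(F),np.std(F))
if 9.8<-np.mean(F)<12.2: print(ctrl.sign_off())"
```

```text
14.35 own -0.109 -0.0009 0.0578 F -10.18 2.02 -1.81 tau [-1.85 -0.37 -0.08] (array([ 0.03, -0.03,  0.03]), array([-0.01,  0.33,  0.15]))
-10.185363928053693 0.4558339495553515
the job is handed in; nothing more can be done
None
```

The job is handed in: the drawer is clicked home, and the arm is still holding the beech bar upright, square and centred on both buffers at a steady 10–11 N (about half travel), with its foot about 2 mm off the plank.

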